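# Park the tray of spice jars at its stop and refill the gap

### The arm

A 6-joint arm with a two-finger parallel gripper is mounted at the origin on a cart in front of the work surface, level with it; the furniture and walls round the work are solid. World frame = base frame: x ahead of the robot, y to its left, z up, the work surface at z = 0. Lengths are in m, angles in rad, forces in N, time in s.
With the tool pointing down it reaches from about 0.3 to 0.85 m from the base axis. Payload 4.2 kg.
Tool frame: the origin (TCP) lies at the very end of the fingers, on their centre line; the grasp point (between the pads) lies 19 mm behind it; z points along the fingers, y is the line along which they close (so a half turn about z gives the same grasp; the last joint's range is limited). The gripper opens to 91 mm and grips with 3 to 60 N. Pads are 32 mm wide; open, the fingers measure 118 mm over their backs; the gripper's body (76 mm by 178 mm) begins 60 mm behind the grasp point.
Start: joints at [1.232, 0.32, 1.565, -0, 1.257, -0.02], TCP at [0.18, 0.546, 0.214] pointing down, gripper open.
Joint ranges: [-3.11, 3.11], [-0.84, 2.01], [0.21, 2.61], [-1.34, 4.49], [0.05, 2.63], [-2.56, 2.56]. Speed limits (rad/s): [2.57, 2.57, 3.14, 3.14, 3.14, 3.14].

### API

Orientations are given as a 3x3 rotation matrix whose columns are the frame's x, y, z axes.
In Python, from station import * gives the robot as it stands.
- The arm moves only by the tool arm_command, never from a script. Its argument "series" is a list of rows, each a list of 3 entries, a list of its own where there are three numbers: the shift along the world's x, y, z in mm, then the turn, a rotation vector about the world's x, y, z in rad, then the finger opening in mm, from 0 to 91.2. A call has 1 to 10 rows; each row is the pose to reach, as a shift and turn from the pose commanded when the call began; what a row does not reach only later rows make up. A row lasts 1/8 s, in which the tool goes at most 62.5 mm and 10.7 degrees, less where a joint would pass 70% of its speed; a pose out of reach is approached as far as the arm can. A call with a gripper value outside its range is refused whole. The fingers move at their own pace and stop on an object; the grip force is fixed at half the most. Time passes only in rows, so rows that repeat a pose let the fingers close. It gives the time, the measured TCP pose, the force, the opening and the grip force at its end, in the units of the state.
- state(): the state, without advancing time (a new reading comes with each control period).
- camera(name): name is "side" or "top" or "wrist"; returns (picture, depth): 400x640x3 uint8, blue, green, red; 400x640 float32, m along the optical axis (not along the pixel's ray), 0 where there is no reading.
- camera_model(name): a dict with "K" (3x3 intrinsics, pixels), "D" ([k1, k2, p1, p2, k3] as OpenCV has them; the pictures are not rectified), "R" (3x3) and "t" (3): a world point X has camera coordinates R X + t. Camera axes: x right, y down, z forward; pixel columns grow to the right and rows downward; lengths in m; the calibration is good to about 2 mm. A picture is of the moment at which its call begins: read the wrist's pose just before it. camera_model takes no time and is no camera call; for the wrist camera it gives the pose at the moment of the call.
- hand_in(): hands the job in; it is judged then, once.
The state is a dict: "time_s": time; "joint_pos": joint angles; "qvel": joint speeds; "joint_torque": joint torques, N m; "eef_pos": TCP position; "eef_rot": TCP orientation; "contact_force": force on the tool from outside, world axes, zero at the start; "wrist_torque": the same for the moment, N m; "gripper_width": finger opening in m; "finger_force": force on a finger pad.
Only numpy, scipy, OpenCV 4.12 (cv2) and the standard library are available. Lean on these libraries where they do the work, as an engineer would, in place of code of your own. Each camera call takes 0.05 s, during which the arm holds its last target. There are 200 camera calls.

### The job

The grey tray of spice jars has been pushed back in its holder. Hook a fingertip behind its far lip and draw it towards you, pressing it gently into the sprung stop until the catch springs up behind it, without forcing it. Once it is caught, stand the loose spice jar in the gap between the two in the tray, and leave the other things on the table where they are.

Things in the scene. Friction and masses are not known exactly. Their poses are not given: they have to be found in the camera images.
- holder: fixed tray holder: two grey angle rails on rubber feet, 275 long, 178 wide. Origin on the table under its middle; x runs along the rails away from the robot, y left, z up. The tray slides along x on the rails' ledges, 8 mm above the table. Upright rail edges (12 mm above the ledges) leave it 2 to 3 mm of play each side
- park (a point): point on the holder, 8 mm up. The tray's origin ends within 18 mm of it along x; how far is unmeasured, as stop and catch sit on a sled clamped anywhere in 32 mm. The stop is a steel bar (150 wide, top 64 mm above the table) with a black sprung buffer at rim height: it pushes back with 2 N at first, 11 N when 4.5 mm in, then is solid. Pressing on the tray with over 25 N is too much
- catch (a joint): spring catch, a steel tongue 26 wide, 30 long in the middle of the sled: 0.009 m when held down by the tray above it, 0 when sprung up 9 mm behind the tray's far foot. It springs up once the tray has pressed the buffer in by 2 to 3 mm (6 to 8 N, plus 1 to 6 N for the tray to slide). Let go, the tray stays caught between buffer and catch
- tray: grey open tray, 135 (x) by 194 (y), 52 mm high, walls 4, floor 4 mm thick. Origin: centre of its underside; x, y as the holder's. Walls lean outward from 104 by 160 at the foot to 136 by 194 at the rim: the far lip's outer edge is at x = +68, 52 mm above the underside, with free space behind it down to the ledges. With its two jars about 0.5 kg
- jar_a_mid (a point): spice jar standing in the tray, right end: round, 44 mm across, 96 mm tall, 0.11 kg; the point is its centre, half-way up (48 mm)
- jar_b_mid (a point): spice jar standing in the tray, left end, same kind and size; the point is its centre, half-way up
- jar_c_mid (a point): the loose spice jar on the table in front of the bag rolls, same kind and size; the point is its centre, half-way up. It goes in the gap midway between the other two (about 54 mm wide). It, the can and the stamp stand 100 mm apart in a row along the table's front edge, whose inward normal is 0.52 rad left of +x; the bag rolls hang 280 to 430 mm above the table, from 110 mm behind the row
- stamp_mid (a point): date stamp with a turned wooden handle on the table, 26 by 46 mm, 70 mm tall; its centre. Leave alone
- can_mid (a point): drink can on the table, 53 mm across, 134 mm tall; its centre. Leave alone
- cup_1_mid (a point): sealed dessert cup behind the holder, 79 mm across with a pull tab, 63 mm tall; its centre. Leave alone
- cup_2_mid (a point): sealed dessert cup behind the holder at the left, 79 mm across, 63 mm tall; its centre. Leave alone

How it is judged:
By the outcome, as a careful person would: the job done as asked, in the order asked, and still so for the second after the job is handed in, with the robot touching nothing.
It also fails if it takes over 61 s, if anything falls off the work surface, if the arm or the gripper's body presses on something with over 40 N, if the wrist force passes 120 N, or if a joint passes its speed limit or range.

## Working session

There is one attempt and no reset: what is moved stays moved. The work goes in short steps, Python scripts to look and compute and a tool call to move; the robot and the scene stay as the last step left them, time stands still between calls to the robot, and variables do not carry over. Pictures are saved under pics/ and viewed, at most 10 in all, crops included, and the job is handed in when it is done.

Besides the shell and the picture viewer there is one more tool, called after "Request:" in YAML: its name, and indented under it one key for each argument. arm_command: Moves the arm, as the interface text tells. Its arguments: {"type":"object","properties":{"series":{"type":"array"}},"required":["series"]}

```bash
mkdir -p pics; python3 - <<'E'
from station import *
import cv2,numpy as np
s=state();print(s['time_s'],s['eef_pos'],np.round(s['eef_rot'],3),s['gripper_width'],s['contact_force'])
for n in ['side','top']:
    p,d=camera(n);cv2.imwrite(f'pics/{n}0.png',p);np.save(f'pics/{n}0.npy',d)
    m=camera_model(n);np.savez(f'pics/{n}0.npz',**m);print(n,np.round(m['R'],3),m['t'],-np.array(m['R']).T@m['t'])
E
```

```text
0.0 [0.18006172 0.54555834 0.21313009] [[-0.95   0.313 -0.001]
 [ 0.313  0.95  -0.002]
 [ 0.    -0.002 -1.   ]] 0.09122181738984343 [-0.12264519  0.16887457  1.08301639]
side [[ 0.845 -0.534 -0.025]
 [-0.343 -0.507 -0.791]
 [ 0.409  0.677 -0.612]] [-0.28738317  0.35722825  0.75199683] [ 0.05766224 -0.4811641   0.73542947]
top [[-0.011 -1.     0.024]
 [-0.988  0.008 -0.151]
 [ 0.151 -0.025 -0.988]] [0.25712186 0.5101854  0.98327479] [0.35875141 0.27811979 1.04267776]
```

View pics/top0.png

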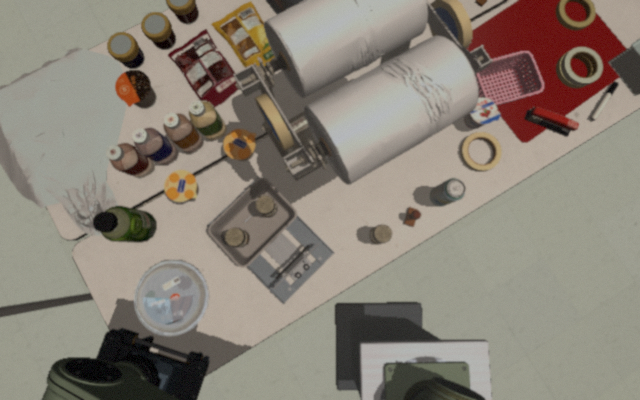

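View pics/side0.png

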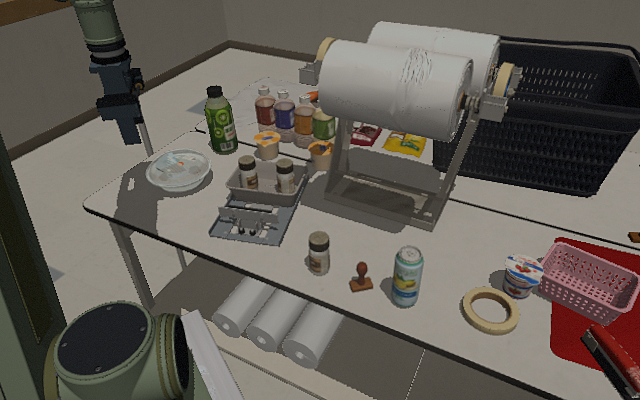

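The top view shows the tray centred near (253,222), its jars at (235,236) and (264,205), and the stop and sled at about (292,262). The loose jar is at (380,234), the stamp at (412,216), the can at (450,192) and the cups at (182,187) and (240,145). Next I'll measure them from depth.

```bash
cat > h.py <<'E'
import numpy as np,cv2
def cloud(d,m):
    K,D,R,t=[np.array(m[k],float) for k in 'KDRt']
    v,u=np.mgrid[:d.shape[0],:d.shape[1]]
    n=cv2.undistortPoints(np.stack([u.ravel(),v.ravel()],1).astype(float)[:,None],K,D)[:,0]
    z=d.ravel()[:,None].astype(float)
    P=np.hstack([n*z,z])
    P=((P-t.ravel())@R).reshape(*d.shape,3); P[d==0]=np.nan
    return P
E
python3 - <<'E'
from h import *
P={n:cloud(np.load(f'pics/{n}0.npy'),np.load(f'pics/{n}0.npz')) for n in ['top','side']}
T=P['top']
def blob(c,r,z0,z1,n='top'):
    u,v=c;w=P[n][v-r:v+r,u-r:u+r].reshape(-1,3);w=w[(w[:,2]>z0)&(w[:,2]<z1)]
    (cx,cy),rad=cv2.minEnclosingCircle((w[:,:2]*1000).astype(np.float32))
    print(c,n,len(w),'med',np.round(np.median(w,0)*1000),'circ',round(cx),round(cy),round(rad))
for c in [(235,236),(264,205)]: blob(c,14,.098,.12)
blob((380,234),16,.085,.11);blob((412,216),14,.03,.08);blob((450,192),18,.12,.145)
for c in [(182,187),(240,145)]: blob(c,20,.05,.075)
print('table z',np.nanmedian(T[300:330,230:240,2]))
# tray rim
w=T[170:275,195:310].reshape(-1,3);r=w[(w[:,2]>.052)&(w[:,2]<.068)]
q=(r[:,:2]*1000).astype(np.float32)
n,l=0,0
im=np.clip(T[165:315,190:345,2]*2000,0,255);im=np.nan_to_num(im).astype(np.uint8)
a=cv2.resize(cv2.applyColorMap(im,cv2.COLORMAP_JET),None,fx=4,fy=4,interpolation=0)[:600,:620]
b=cv2.resize(cv2.imread('pics/top0.png')[165:315,190:345],None,fx=4,fy=4)
cv2.imwrite('pics/crop.png',np.hstack([cv2.resize(b,(400,387)),cv2.resize(a,(400,387))]))
E
```

```text
(235, 236) top 290 med [407. 449. 107.] circ 408 450 22
(264, 205) top 275 med [480. 381. 107.] circ 481 382 22
(380, 234) top 272 med [413. 109.  96.] circ 413 109 22
(412, 216) top 77 med [458.  22.  66.] circ 459 19 12
(450, 192) top 379 med [510. -53. 130.] circ 510 -54 25
(182, 187) top 846 med [534. 590.  62.] circ 532 589 44
(240, 145) top 815 med [639. 451.  62.] circ 648 462 54
table z -0.0005213198168471817
```

View pics/crop.png

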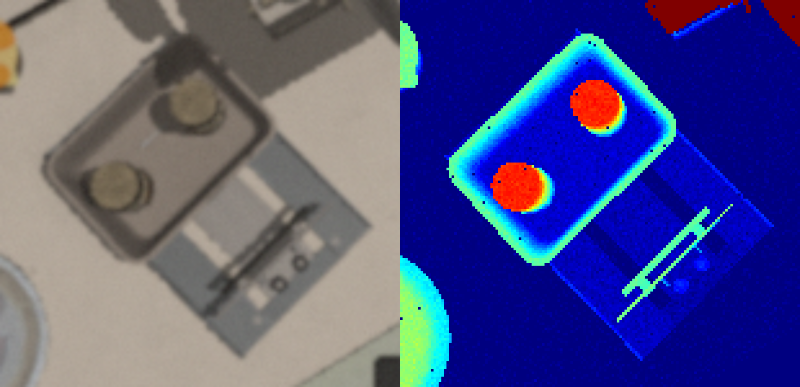

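The crop's depth map shows the tray rim cleanly. The stop bar and buffer form two lines to the lower right of the tray, with the rails running diagonally. I'll fit yaw, tray position and buffer distance.

```bash
python3 - <<'E'
from h import *
T=cloud(np.load('pics/top0.npy'),np.load('pics/top0.npz'))
sub=T[165:315,190:345];Z=sub[...,2]
m=((Z>.05)&(Z<.07)).astype(np.uint8)
n,l,st,ce=cv2.connectedComponentsWithStats(m,connectivity=8)
for i in range(1,n):
    if st[i,4]<25: continue
    p=(sub[l==i][:,:2]*1000).astype(np.float32)
    print(i,st[i],ce[i],cv2.minAreaRect(p),np.median(sub[l==i][:,2]))
yaw=np.deg2rad(0)
i=max((i for i in range(1,n) if 230<ce[i][0]+190<280 and st[i,0]>10),key=lambda i:st[i,4])
p=(sub[l==i]*1000); 
(c,s,a)=cv2.minAreaRect(p[:,:2].astype(np.float32))
best=np.deg2rad(a); 
print(c,s,a)
cands=[best+k*np.pi/2 for k in range(-2,3)]
yaw=[y for y in cands if 0<y<np.pi/2][0]
ja,jb=np.array([481,382]),np.array([408,450]);d=jb-ja;print('yaw jars',np.arctan2(-d[0],d[1]),'yaw rim',yaw)
for y in [yaw]:
    ex=np.array([np.cos(y),np.sin(y)]);ey=np.array([-ex[1],ex[0]])
    q=sub.reshape(-1,3)*1000; X=(q[:,:2]-c)@ex;Y=(q[:,:2]-c)@ey
    print('rim extents',np.percentile((p[:,:2]-c)@ex,[.5,99.5]),np.percentile((p[:,:2]-c)@ey,[.5,99.5]))
    for h in range(-210,-60,4):
        k=(X>h)&(X<h+4)&(abs(Y)<90)&(q[:,2]>45)&(q[:,2]<75)
        if k.sum()>3: print(h,k.sum(),np.round(np.median(q[k,2])),np.round([Y[k].min(),Y[k].max()]))
    k=(abs(abs(Y)-88)<8)&(q[:,2]>13)&(q[:,2]<30)&(X<-70)
    for sg in (1,-1):
        kk=k&(Y*sg>0);print('rail',sg,kk.sum(),np.polyfit(X[kk],Y[kk],1),X[kk].min(),X[kk].max())
    # free space behind tray: heights
    k=(X>72)&(X<170)&(abs(Y)<110)&(q[:,2]>30);print('behind',k.sum(), [(round(a),round(b),round(z)) for a,b,z in zip(X[k][::20],Y[k][::20],q[k,2][::20])][:12])
E
```

```text
1 [  0   8   7  26 156] [ 2.67948718 21.66025641] ((534.837890625, 560.8082275390625), (62.06544494628906, 15.762749671936035), 2.315230369567871) 0.062241333950541794
2 [ 18  13  89  90 843] [60.19335706 56.5029656 ] ((446.2320251464844, 416.0755310058594), (136.2374725341797, 192.39942932128906), 43.664546966552734) 0.05880840071135608
8 [ 84  79  45  46 244] [103.02868852  99.71311475] ((343.8074951171875, 316.3887939453125), (18.378808975219727, 146.93560791015625), 44.68161392211914) 0.059713685702390426
11 [  0 104  16  46 518] [  5.86679537 128.72972973] ((283.81829833984375, 543.361083984375), (104.83155822753906, 31.976621627807617), 3.5379867553710938) 0.06440633870553086
(446.2320251464844, 416.0755310058594) (136.2374725341797, 192.39942932128906) 43.664546966552734
yaw jars 0.820844303656163 yaw rim 0.7620901109580476
rim extents [-67.90650938  67.17584027] [-95.18065492  95.39589253]
-154 40 61.0 [-43.  72.]
-150 53 64.0 [-75.  70.]
-146 14 56.0 [-42.  37.]
-142 41 57.0 [-55.  51.]
-138 81 60.0 [-56.  52.]
-134 18 59.0 [-56.   0.]
-70 64 59.0 [-77.  86.]
-66 112 59.0 [-84.  89.]
-62 61 51.0 [-87.  90.]
rail 1 66 [1.38735384e-02 8.72304693e+01] -192.38649600490356 -71.4694544996242
rail -1 67 [ 1.64369471e-02 -8.73590773e+01] -189.86640024262658 -71.87661282782243
behind 112 [(169, 33, 62), (165, 43, 62), (162, 51, 64), (158, 57, 65), (151, 59, 60), (146, 66, 63)]
```

```bash
python3 - <<'E'
from h import *
P=np.vstack([cloud(np.load(f'pics/{n}0.npy'),np.load(f'pics/{n}0.npz')).reshape(-1,3) for n in ['top','side']])*1000
P=P[np.isfinite(P[:,0])&(P[:,0]>200)]
for nm,c in [('hook',(515,483)),('jarC',(413,109)),('mid',(480,300)),('place',(400,370))]:
    r=np.hypot(P[:,0]-c[0],P[:,1]-c[1])
    for lo,hi in [(70,120),(120,180),(180,250),(250,330),(330,450)]:
        k=(P[:,2]>lo)&(P[:,2]<hi)&(r>30); i=np.argmin(np.where(k,r,9e9)); print(nm,lo,hi,round(r[i]),np.round(P[i]))
E
```

```text
hook 70 120 80 [493. 406. 104.]
hook 120 180 152 [641. 568. 124.]
hook 180 250 172 [610. 340. 188.]
hook 250 330 155 [588. 347. 318.]
hook 330 450 140 [581. 360. 362.]
jarC 70 120 96 [460.  26.  72.]
jarC 120 180 165 [496. -33. 122.]
jarC 180 250 296 [606. 333. 181.]
jarC 250 330 116 [509. 175. 330.]
jarC 330 450 108 [508. 160. 367.]
mid 70 120 60 [480. 360.  89.]
mid 120 180 113 [590. 327. 120.]
mid 180 250 130 [606. 333. 181.]
mid 250 330 57 [521. 261. 327.]
mid 330 450 30 [507. 286. 351.]
place 70 120 59 [408. 428.  94.]
place 120 180 194 [590. 327. 120.]
place 180 250 209 [606. 333. 181.]
place 250 330 161 [555. 328. 326.]
place 330 450 113 [495. 309. 374.]
```

Request:
arm_command:
  series:
    - [[50, 0, 0], [0, 0, 0.17], 0]
    - [[107, -10, 0], [0, 0, 0.35], 0]
    - [[164, -20, 0], [0, 0, 0.53], 0]
    - [[221, -35, 0], [0, 0, 0.71], 0]
    - [[278, -50, -20], [0, 0, 0.89], 0]
    - [[335, -62, -40], [0, 0, 1.06], 0]
    - [[335, -62, -80], [0, 0, 1.095], 0]
    - [[335, -62, -100], [0, 0, 1.095], 0]
    - [[335, -62, -100], [0, 0, 1.095], 0]

```text
time_s: 1.23
eef_pos: [0.5143, 0.4829, 0.1112]
eef_rot: [[-0.714, -0.7, -0.004], [-0.7, 0.714, -0.004], [0.006, 0.0, -1.0]]
contact_force: [-0.4, -0.0, -0.0]
gripper_width: 0.0042
finger_force: 0.0
```

```bash
cat > s.py <<'E'
from station import *
import numpy as np
def show(yaw=.777,o=(446.2,416.1)):
    s=state();R=np.array(s['eef_rot']);p=np.array(s['eef_pos'])*1000;f=np.array(s['contact_force'])
    ex=np.array([np.cos(yaw),np.sin(yaw)]);ey=np.array([-ex[1],ex[0]])
    print('t',round(s['time_s'],2),'p',np.round(p,1),'yawy',round(np.arctan2(R[1,1],R[0,1]),3),'zdir',np.round(R[:,2],3),'X',round((p[:2]-o)@ex,1),'Y',round((p[:2]-o)@ey,1),'F',np.round(f,1),'Fx',round(f[:2]@ex,1),'w',s['gripper_width'],s['finger_force'],'q',np.round(s['joint_pos'],2))
if __name__=='__main__': show()
E
python3 s.py; python3 - <<'E'
from station import *
import cv2
p,d=camera('wrist');cv2.imwrite('pics/w1.png',p)
E
```

```text
t 1.23 p [514.3 482.9 111.2] yawy 2.347 zdir [-0.004 -0.004 -1.   ] X 95.3 Y -0.1 F [-0.4 -0.  -0. ] Fx -0.3 w 0.004155787919201439 0.0 q [ 0.74  0.6   1.37  0.    1.18 -1.61]
```

View pics/w1.png

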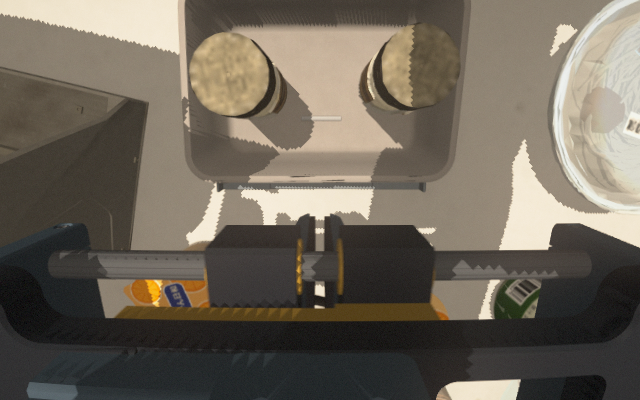

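The wrist view shows the far lip at about row 183, with the fingertips (around (320,235)) clear behind it and centred between the jars. I'll descend behind the lip.

Request:
arm_command:
  series:
    - [[0, 0, -30], [0, 0, 0], 0]
    - [[0, 0, -55], [0, 0, 0], 0]
    - [[0, 0, -71], [0, 0, 0], 0]
    - [[-2, -2, -71], [0, 0, 0], 0]
    - [[-4, -4, -71], [0, 0, 0], 0]
    - [[-6, -6, -71], [0, 0, 0], 0]
    - [[-8, -8, -71], [0, 0, 0], 0]
    - [[-10, -10, -71], [0, 0, 0], 0]
    - [[-12, -12, -71], [0, 0, 0], 0]
    - [[-12, -12, -71], [0, 0, 0], 0]

```text
time_s: 2.52
eef_pos: [0.5039, 0.4726, 0.0439]
eef_rot: [[-0.714, -0.701, 0.002], [-0.701, 0.714, 0.002], [-0.003, -0.0, -1.0]]
contact_force: [3.1, 2.5, 3.7]
gripper_width: 0.0006
finger_force: 2.1
```

```bash
python3 s.py
```

```text
t 2.52 p [503.9 472.6  43.9] yawy 2.347 zdir [ 0.002  0.002 -1.   ] X 80.8 Y -0.2 F [3.1 2.5 3.7] Fx 4.0 w 0.0005953299614975402 2.090778686106205 q [ 0.74  0.63  1.49  0.    1.02 -1.61]
```

Request:
arm_command:
  series:
    - [[-3, -3, 0], [0, 0, 0], 0]
    - [[-6, -6, 0], [0, 0, 0], 0]
    - [[-9, -9, 0], [0, 0, 0], 0]
    - [[-12, -12, 0], [0, 0, 0], 0]
    - [[-15, -15, 0], [0, 0, 0], 0]
    - [[-18, -18, 0], [0, 0, 0], 0]
    - [[-21, -20.5, 0], [0, 0, 0], 0]
    - [[-24, -23.5, 0], [0, 0, 0], 0]
    - [[-27, -26.5, 0], [0, 0, 0], 0]
    - [[-30, -29.5, 0], [0, 0, 0], 0]

```text
time_s: 3.78
eef_pos: [0.4736, 0.4429, 0.0435]
eef_rot: [[-0.714, -0.701, 0.001], [-0.701, 0.714, 0.001], [-0.002, 0.0, -1.0]]
contact_force: [2.5, 2.9, 4.4]
gripper_width: 0.0003
finger_force: 2.5
```

```bash
python3 - <<'E'
from s import *; from h import *
show()
d=camera('top')[1];T=cloud(d,camera_model('top'))*1000
q=T[165:315,190:345].reshape(-1,3);ex=np.array([.713,.701]);ey=np.array([-.701,.713])
X=(q[:,:2]-(446.2,416.1))@ex;Y=(q[:,:2]-(446.2,416.1))@ey
for y0,y1 in [(-50,-10),(10,48)]:
    k=(Y>y0)&(Y<y1)&(q[:,2]>53)&(q[:,2]<63)&(X<-70)
    h,e=np.histogram(X[k],np.arange(-160,-70,2));print([(int(a),int(b)) for a,b in zip(e,h) if b])
E
```

```text
t 3.77 p [473.6 442.9  43.5] yawy 2.347 zdir [ 0.001  0.001 -1.   ] X 38.4 Y -0.1 F [2.5 2.9 4.4] Fx 3.8 w 0.0003299711035426185 2.490103282034397 q [ 0.73  0.57  1.61  0.    0.96 -1.61]
[]
[]
```

Request:
arm_command:
  series:
    - [[-2.5, -2.5, 0], [0, 0, 0], 0]
    - [[-5, -5, 0], [0, 0, 0], 0]
    - [[-7, -7, 0], [0, 0, 0], 0]
    - [[-9, -9, 0], [0, 0, 0], 0]
    - [[-10, -10, 0], [0, 0, 0], 0]
    - [[-11, -11, 0], [0, 0, 0], 0]
    - [[-12, -12, 0], [0, 0, 0], 0]
    - [[-12, -12, 0], [0, 0, 0], 0]

```text
time_s: 4.82
eef_pos: [0.4616, 0.4312, 0.0429]
eef_rot: [[-0.714, -0.701, 0.001], [-0.7, 0.714, 0.001], [-0.002, 0.0, -1.0]]
contact_force: [4.8, 5.0, 1.2]
gripper_width: 0.0006
finger_force: 3.2
```

```bash
python3 s.py; python3 - <<'E'
from station import *
import cv2
p,d=camera('side');cv2.imwrite('pics/s2.png',cv2.resize(p[130:270,170:350],None,fx=4,fy=4,interpolation=2))
E
```

```text
t 4.83 p [461.6 431.2  42.9] yawy 2.347 zdir [ 0.001  0.001 -1.   ] X 21.6 Y -0.1 F [4.8 5.  1.2] Fx 6.9 w 0.0006149693478744421 3.1976252049207687 q [ 0.73  0.55  1.65  0.    0.94 -1.61]
```

View pics/s2.png

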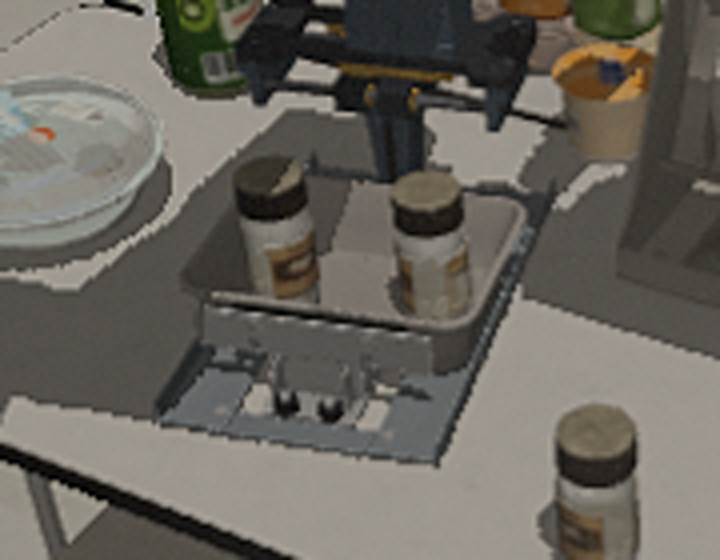

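The side view shows the tray straight on its rails, close to or touching the buffer. From here I'll press in small steps.

Request:
arm_command:
  series:
    - [[-0.5, -0.5, 0], [0, 0, 0], 0]
    - [[-1, -1, 0], [0, 0, 0], 0]
    - [[-1, -1, 0], [0, 0, 0], 0]

```text
time_s: 5.25
eef_pos: [0.4613, 0.4308, 0.0429]
eef_rot: [[-0.714, -0.7, 0.002], [-0.7, 0.714, 0.003], [-0.004, 0.0, -1.0]]
contact_force: [5.4, 4.4, 0.5]
gripper_width: 0.0005
finger_force: 4.1
```

```bash
python3 s.py
```

```text
t 5.25 p [461.3 430.8  42.9] yawy 2.347 zdir [ 0.002  0.003 -1.   ] X 21.1 Y -0.1 F [5.4 4.4 0.5] Fx 6.9 w 0.00047745487403147305 4.088047966361046 q [ 0.73  0.55  1.66  0.    0.93 -1.61]
```

Request:
arm_command:
  series:
    - [[-0.5, -0.5, 0], [0, 0, 0], 0]
    - [[-1, -1, 0], [0, 0, 0], 0]
    - [[-1, -1, 0], [0, 0, 0], 0]

```text
time_s: 5.62
eef_pos: [0.461, 0.4304, 0.043]
eef_rot: [[-0.714, -0.7, 0.004], [-0.7, 0.714, 0.004], [-0.006, 0.0, -1.0]]
contact_force: [6.0, 6.9, -0.7]
gripper_width: 0.0008
finger_force: 4.9
```

```bash
python3 s.py
```

```text
t 5.62 p [461.  430.4  43. ] yawy 2.347 zdir [ 0.004  0.004 -1.   ] X 20.6 Y -0.1 F [ 6.   6.9 -0.7] Fx 9.1 w 0.0007635121205694269 4.889228940010071 q [ 0.73  0.55  1.66  0.    0.93 -1.61]
```

Request:
arm_command:
  series:
    - [[-0.7, -0.7, 0], [0, 0, 0], 0]
    - [[-1.4, -1.4, 0], [0, 0, 0], 0]
    - [[-1.4, -1.4, 0], [0, 0, 0], 0]

```text
time_s: 6.0
eef_pos: [0.4602, 0.4297, 0.0433]
eef_rot: [[-0.714, -0.7, 0.005], [-0.7, 0.714, 0.006], [-0.008, 0.0, -1.0]]
contact_force: [7.1, 8.7, -0.4]
gripper_width: 0.0006
finger_force: 5.6
```

```bash
python3 s.py
```

```text
t 6.0 p [460.2 429.7  43.3] yawy 2.347 zdir [ 0.005  0.006 -1.   ] X 19.5 Y -0.1 F [ 7.1  8.7 -0.4] Fx 11.2 w 0.0006073336239869225 5.640638172626495 q [ 0.73  0.54  1.66  0.    0.93 -1.61]
```

Request:
arm_command:
  series:
    - [[-0.7, -0.7, 0], [0, 0, 0], 0]
    - [[-1.4, -1.4, 0], [0, 0, 0], 0]
    - [[-1.4, -1.4, 0], [0, 0, 0], 0]

```text
time_s: 6.38
eef_pos: [0.4594, 0.429, 0.0435]
eef_rot: [[-0.714, -0.7, 0.007], [-0.7, 0.714, 0.007], [-0.01, 0.0, -1.0]]
contact_force: [9.2, 9.5, -0.8]
gripper_width: 0.0004
finger_force: 6.4
```

```bash
python3 s.py
```

```text
t 6.38 p [459.4 429.   43.5] yawy 2.347 zdir [ 0.007  0.007 -1.   ] X 18.4 Y -0.1 F [ 9.2  9.5 -0.8] Fx 13.2 w 0.00041734434494606915 6.4039139449596405 q [ 0.73  0.54  1.67  0.    0.92 -1.61]
```

Request:
arm_command:
  series:
    - [[-0.5, -0.5, 0], [0, 0, 0], 0]
    - [[-1, -1, 0], [0, 0, 0], 0]
    - [[-1, -1, 0], [0, 0, 0], 0]

```text
time_s: 6.75
eef_pos: [0.4592, 0.4288, 0.0438]
eef_rot: [[-0.714, -0.7, 0.009], [-0.7, 0.714, 0.009], [-0.012, 0.0, -1.0]]
contact_force: [10.5, 10.4, -1.7]
gripper_width: 0.0005
finger_force: 7.4
```

```bash
python3 s.py
```

```text
t 6.75 p [459.2 428.8  43.8] yawy 2.347 zdir [ 0.009  0.009 -1.   ] X 18.2 Y -0.1 F [10.5 10.4 -1.7] Fx 14.8 w 0.0004582572507984557 7.352522984147072 q [ 0.73  0.54  1.67  0.    0.92 -1.61]
```

Request:
arm_command:
  series:
    - [[2, 2, 0], [0, 0, 0], 0]
    - [[4, 4, 0], [0, 0, 0], 0]
    - [[5.5, 5.5, 0], [0, 0, 0], 0]
    - [[5.5, 5.5, 0], [0, 0, 0], 0]

```text
time_s: 7.25
eef_pos: [0.4603, 0.4297, 0.0424]
eef_rot: [[-0.714, -0.701, -0.002], [-0.701, 0.714, -0.001], [0.002, 0.0, -1.0]]
contact_force: [2.1, 3.2, 0.5]
gripper_width: 0.0005
finger_force: 1.6
```

```bash
python3 s.py
```

```text
t 7.25 p [460.3 429.7  42.4] yawy 2.347 zdir [-0.002 -0.001 -1.   ] X 19.6 Y -0.2 F [2.1 3.2 0.5] Fx 3.7 w 0.0004632679753221186 1.6381512209773064 q [ 0.73  0.55  1.65  0.    0.94 -1.61]
```

Request:
arm_command:
  series:
    - [[4, 4, 0], [0, 0, 0], 0]
    - [[9, 9, 0], [0, 0, 0], 0]
    - [[14, 14, 20], [0, 0, 0], 0]
    - [[20, 20, 40], [0, 0, 0], 0]
    - [[30, 30, 70], [0, 0, 0], 0]
    - [[30, 30, 90], [0, 0, 0], 0]
    - [[30, 30, 90], [0, 0, 0], 0]

```text
time_s: 8.12
eef_pos: [0.4914, 0.4606, 0.1341]
eef_rot: [[-0.714, -0.701, 0.001], [-0.701, 0.714, 0.001], [-0.002, -0.0, -1.0]]
contact_force: [-0.5, 0.4, -0.8]
gripper_width: 0.0002
finger_force: 0.0
```

```bash
python3 s.py; python3 - <<'E'
from station import *
import cv2,numpy as np
np.savez('pics/w2m.npz',**camera_model('wrist'))
p,d=camera('wrist');np.save('pics/w2.npy',d);cv2.imwrite('pics/w2.png',p)
E
```

```text
t 8.12 p [491.4 460.6 134.1] yawy 2.347 zdir [ 0.001  0.001 -1.   ] X 63.5 Y 0.0 F [-0.5  0.4 -0.8] Fx -0.1 w 0.00016709723029570287 0.0 q [ 0.74  0.53  1.44  0.    1.18 -1.61]
```

View pics/w2.png

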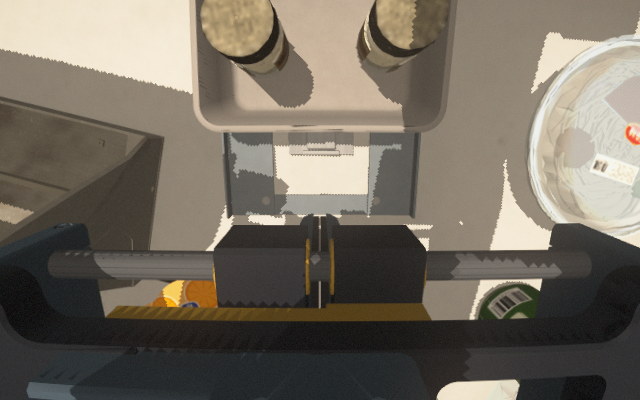

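The wrist view now shows the catch tongue emerging behind the tray at about (322,148). I'll check its height and the tray's position from depth.

```bash
python3 - <<'E'
from h import *
C=cloud(np.load('pics/w2.npy'),np.load('pics/w2m.npz'))*1000
print(np.round(C[128:166:3,[260,300,308,316,322,330,338,352,380],2],0))
ex=np.array([.713,.701]);X=(C[...,:2]-(446.2,416.1))@ex
print(np.round(X[128:166:3,322],1))
k=C[100:134,250:390]; print('lip maxX',[round(float(np.nanmax(X[100:134,u][(C[100:134,u,2]>54)])),1) for u in range(250,390,20)])
E
```

```text
[[60. 61. 59. 61. 60. 61. 61. 61. 60.]
 [60. 60. 59. 60. 59. 60. 60. 60. 59.]
 [ 8.  7. 17. 17. 17. 18.  8.  8.  8.]
 [ 7.  7. 19. 18. 16. 18.  8.  8.  7.]
 [ 8.  7. 18. 17. 19. 18.  8.  7.  9.]
 [ 9.  8. 18. 17. 17. 17.  9.  6.  8.]
 [ 9.  7. 18. 18. 18. 18.  8.  8.  9.]
 [ 8.  7.  7.  8.  8.  8.  8.  7.  8.]
 [ 8.  8. 11. 12. 11. 12. 11.  8.  8.]
 [ 8. -1.  0. -1.  1.  0.  0.  0.  9.]
 [ 8.  1.  1. -1.  2. -1. -0. -0.  8.]
 [ 9. -1.  1.  1. -1.  1.  0.  0.  8.]
 [ 9.  1.  0.  1.  1.  0.  0. -0.  9.]]
[ 0.3  2.6  6.3  9.  11.5 14.3 16.9 20.4 22.9 26.7 29.4 32.6 35.2]
lip maxX [2.4, 2.5, 2.5, 2.6, 2.6, 2.5, 2.5]
```

The tongue stands at z≈18 mm (sprung up) over 26 mm width, with the lip just ahead of it, so the tray is caught. Next is the loose jar. I'll swing round on the robot side of the rolls.

Request:
arm_command:
  series:
    - [[-21, -21, 26], [0, 0, -0.17], 0]
    - [[-61, -56, 30], [0, 0, -0.35], 0]
    - [[-96, -96, 30], [0, 0, -0.53], 20]
    - [[-111, -151, 30], [0, 0, -0.71], 60]
    - [[-119, -206, 30], [0, 0, -0.89], 91]
    - [[-116, -261, 30], [0, 0, -1.07], 91]
    - [[-101, -311, 25], [0, 0, -1.25], 91]
    - [[-86, -341, 20], [0, 0, -1.43], 91]
    - [[-78, -352, 20], [0, 0, -1.571], 91]
    - [[-78, -352, 20], [0, 0, -1.571], 91]

```text
time_s: 9.43
eef_pos: [0.4122, 0.1073, 0.1518]
eef_rot: [[-0.7, 0.714, -0.003], [0.714, 0.7, -0.001], [0.002, -0.002, -1.0]]
contact_force: [-0.8, 0.2, 0.3]
gripper_width: 0.0774
finger_force: 0.0
```

```bash
python3 s.py; python3 - <<'E'
from station import *
from h import *
def blob(P,c,r,z0,z1):
    w=P.reshape(-1,3)*1000;w=w[(w[:,2]>z0)&(w[:,2]<z1)&(np.hypot(w[:,0]-c[0],w[:,1]-c[1])<r)]
    if len(w)<20: return print(c,'none',len(w))
    print(c,len(w),np.round(np.median(w,0)),np.round(cv2.minEnclosingCircle(w[:,:2].astype(np.float32))[0]),round(cv2.minEnclosingCircle(w[:,:2].astype(np.float32))[1]))
m=camera_model('wrist');p,d=camera('wrist');cv2.imwrite('pics/w3.png',p);W=cloud(d,m);blob(W,(413,109),40,90,101)
T=cloud(camera('top')[1],camera_model('top'));blob(T,(361,403),35,100,115);blob(T,(434,336),35,100,115)
w=T.reshape(-1,3)*1000;k=(w[:,2]>52)&(w[:,2]<66)&(np.hypot(w[:,0]-399.5,w[:,1]-370)<125)
rel=(w[k,:2]-(399.5,370.2));X=rel@[.713,.701];Y=rel@[-.701,.713];g=X>-71
print('rim',np.percentile(X[g],[1,99]),np.percentile(Y[g],[.5,99.5]),g.sum())
E
```

```text
t 9.43 p [412.2 107.3 151.8] yawy 0.776 zdir [-0.003 -0.001 -1.   ] X -240.8 Y -196.3 F [-0.8  0.2  0.3] Fx -0.4 w 0.07740996671587855 0.0 q [ 0.23  0.14  1.98  0.    1.03 -0.55]
(413, 109) 2514 [412. 112.  96.] [413. 111.] 22
(361, 403) 293 [361. 403. 108.] [361. 404.] 22
(434, 336) 281 [433. 335. 107.] [434. 335.] 21
rim [-70.29831394  66.56908557] [-95.24138278  96.35317719] 860
```

View pics/w3.png

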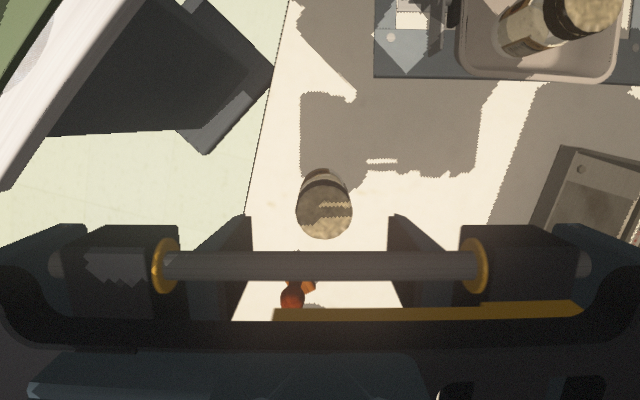

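The wrist view shows the loose jar (lid at about (325,205)) centred between the open fingers. The stamp at (292,298) is clear of them. Descending and gripping.

Request:
arm_command:
  series:
    - [[1, 3, -15], [0, 0, 0], 91]
    - [[1, 3, -45], [0, 0, 0], 91]
    - [[1, 3, -75], [0, 0, 0], 91]
    - [[1, 3, -97], [0, 0, 0], 91]
    - [[1, 3, -97], [0, 0, 0], 91]
    - [[1, 3, -97], [0, 0, 0], 40]
    - [[1, 3, -97], [0, 0, 0], 35]
    - [[1, 3, -97], [0, 0, 0], 35]
    - [[1, 3, -97], [0, 0, 0], 35]
    - [[1, 3, -97], [0, 0, 0], 35]

```text
time_s: 10.78
eef_pos: [0.4139, 0.1112, 0.0561]
eef_rot: [[-0.7, 0.714, 0.0], [0.714, 0.7, 0.0], [-0.0, 0.0, -1.0]]
contact_force: [0.7, 0.5, -0.2]
gripper_width: 0.0439
finger_force: 0.1
```

```bash
python3 s.py
```

```text
t 10.78 p [413.9 111.2  56.1] yawy 0.776 zdir [ 0.  0. -1.] X -236.8 Y -194.8 F [ 0.7  0.5 -0.2] Fx 0.9 w 0.043859948471645246 0.11677944799885154 q [ 0.24  0.27  2.11  0.    0.76 -0.54]
```

Request:
arm_command:
  series:
    - [[0, 0, 0], [0, 0, 0], 35]
    - [[0, 0, 0], [0, 0, 0], 35]
    - [[0, 0, 20], [0, 0, 0], 35]
    - [[-5, 0, 60], [0, 0, 0], 35]
    - [[-20, 10, 100], [0, 0, 0], 35]
    - [[-35, 40, 130], [0, 0, 0], 35]
    - [[-42, 85, 135], [0, 0, 0], 35]
    - [[-43, 130, 135], [0, 0, 0], 35]
    - [[-40, 165, 135], [0, 0, 0], 35]
    - [[-38, 185, 135], [0, 0, 0], 35]

```text
time_s: 12.02
eef_pos: [0.3757, 0.2975, 0.1906]
eef_rot: [[-0.702, 0.713, -0.0], [0.713, 0.702, -0.0], [-0.0, -0.001, -1.0]]
contact_force: [-0.0, -0.0, -0.9]
gripper_width: 0.0421
finger_force: 30.0
```

```bash
python3 s.py
```

```text
t 12.03 p [375.7 297.5 190.6] yawy 0.778 zdir [-0. -0. -1.] X -133.4 Y -35.1 F [-0.  -0.  -0.9] Fx -0.1 w 0.04206269797572699 29.962612185627222 q [ 0.65  0.19  1.81 -0.    1.14 -0.13]
```

Request:
arm_command:
  series:
    - [[5, 20, 0], [0, 0, 0], 35]
    - [[12, 45, 0], [0, 0, 0], 35]
    - [[19, 65, 0], [0, 0, 0], 35]
    - [[22, 72, 0], [0, 0, 0], 35]
    - [[22, 72, 0], [0, 0, 0], 35]
    - [[22, 72, -9], [0, 0, 0], 35]
    - [[22, 72, -9], [0, 0, 0], 35]

```text
time_s: 12.9
eef_pos: [0.3972, 0.3671, 0.181]
eef_rot: [[-0.7, 0.714, -0.002], [0.714, 0.7, -0.002], [0.0, -0.002, -1.0]]
contact_force: [0.2, -0.1, -0.3]
gripper_width: 0.0424
finger_force: 30.0
```

```bash
python3 s.py; python3 - <<'E'
from station import *
from h import *
m=camera_model('wrist');p,d=camera('wrist');cv2.imwrite('pics/w4.png',p);W=cloud(d,m)*1000
w=W.reshape(-1,3)
for c,z0,z1 in [((361,404),100,115),((434,335),100,115),((398,370),214,230)]:
    k=(w[:,2]>z0)&(w[:,2]<z1)&(np.hypot(w[:,0]-c[0],w[:,1]-c[1])<35);q=w[k]
    print(c,len(q)); 
    if len(q)>20: print(np.round(np.median(q,0)),cv2.minEnclosingCircle(q[:,:2].astype(np.float32)), 'Yext',np.percentile((q[:,:2]-(397.5,369.5))@[-.701,.713],[.5,99.5]),'Xext',np.percentile((q[:,:2]-(397.5,369.5))@[.713,.701],[.5,99.5]))
E
```

```text
t 12.9 p [397.2 367.1 181. ] yawy 0.775 zdir [-0.002 -0.002 -1.   ] X -69.3 Y -0.6 F [ 0.2 -0.1 -0.3] Fx 0.1 w 0.0423788962121525 29.963046004995704 q [ 0.72  0.29  1.69 -0.    1.16 -0.05]
(361, 404) 2483
[361. 408. 108.] ((361.114013671875, 407.8497314453125), 21.89800453186035) Yext [32.24752672 72.98164747] Xext [-19.90218545  20.63873565]
(434, 335) 0
(398, 370) 4542
[396. 370. 221.] ((394.0235290527344, 373.5690612792969), 32.56804275512695) Yext [-18.1634531   20.41288679] Xext [-29.50926234  30.00807621]
```

View pics/w4.png

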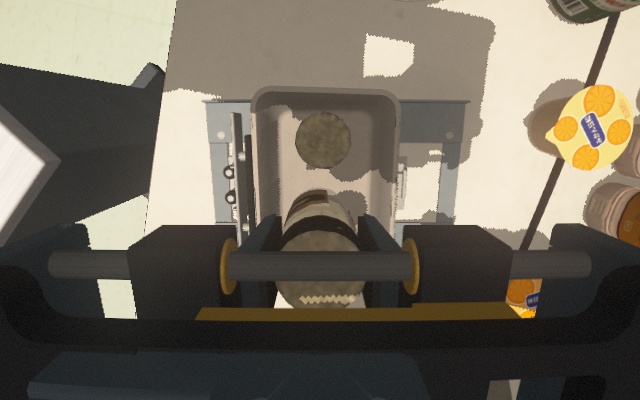

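The wrist view shows the jar held upright over the gap, with the tray's left jar at (322,140). Both cameras put the held jar about 2.7 mm too far right, so I'll correct by (-0.5, +3) mm while descending.

Request:
arm_command:
  series:
    - [[-0.5, 3, 0], [0, 0, 0], 35]
    - [[-0.5, 3, -10], [0, 0, 0], 35]
    - [[-0.5, 3, -20], [0, 0, 0], 35]
    - [[-0.5, 3, -30], [0, 0, 0], 35]
    - [[-0.5, 3, -40], [0, 0, 0], 35]
    - [[-0.5, 3, -50], [0, 0, 0], 35]
    - [[-0.5, 3, -60], [0, 0, 0], 35]
    - [[-0.5, 3, -60], [0, 0, 0], 35]

```text
time_s: 13.95
eef_pos: [0.397, 0.3708, 0.121]
eef_rot: [[-0.7, 0.714, -0.001], [0.714, 0.7, -0.001], [0.0, -0.002, -1.0]]
contact_force: [-0.1, 0.3, -0.9]
gripper_width: 0.0427
finger_force: 30.0
```

```bash
python3 s.py
```

```text
t 13.95 p [397.  370.8 121. ] yawy 0.776 zdir [-0.001 -0.001 -1.   ] X -66.8 Y 2.3 F [-0.1  0.3 -0.9] Fx 0.2 w 0.042674133925746656 29.96308710426092 q [ 0.73  0.35  1.77  0.    1.02 -0.05]
```

Request:
arm_command:
  series:
    - [[0, 0, -10], [0, 0, 0], 35]
    - [[0, 0, -20], [0, 0, 0], 35]
    - [[0, 0, -30], [0, 0, 0], 35]
    - [[0, 0, -40], [0, 0, 0], 35]
    - [[0, 0, -45], [0, 0, 0], 35]
    - [[0, 0, -48], [0, 0, 0], 35]
    - [[0, 0, -48], [0, 0, 0], 35]

```text
time_s: 14.82
eef_pos: [0.3975, 0.3713, 0.0739]
eef_rot: [[-0.7, 0.714, 0.0], [0.714, 0.7, 0.0], [0.0, 0.0, -1.0]]
contact_force: [-0.2, -0.3, -1.3]
gripper_width: 0.0426
finger_force: 30.0
```

```bash
python3 s.py
```

```text
t 14.82 p [397.5 371.3  73.9] yawy 0.776 zdir [ 0.  0. -1.] X -66.2 Y 2.2 F [-0.2 -0.3 -1.3] Fx -0.4 w 0.042572458498650045 29.962997836992145 q [ 0.73  0.4   1.83  0.    0.91 -0.05]
```

Request:
arm_command:
  series:
    - [[0, 0, -2], [0, 0, 0], 35]
    - [[0, 0, -4], [0, 0, 0], 35]
    - [[0, 0, -5], [0, 0, 0], 35]
    - [[0, 0, -5], [0, 0, 0], 35]

```text
time_s: 15.32
eef_pos: [0.3974, 0.3712, 0.0689]
eef_rot: [[-0.7, 0.714, -0.0], [0.714, 0.7, -0.0], [0.0, -0.0, -1.0]]
contact_force: [-0.6, 0.5, -0.9]
gripper_width: 0.0425
finger_force: 30.0
```

```bash
python3 s.py
```

```text
t 15.32 p [397.4 371.2  68.9] yawy 0.776 zdir [-0. -0. -1.] X -66.3 Y 2.2 F [-0.6  0.5 -0.9] Fx -0.0 w 0.04252873680484809 29.962931172922254 q [ 0.73  0.41  1.84  0.    0.9  -0.05]
```

Request:
arm_command:
  series:
    - [[0, 0, -0.8], [0, 0, 0], 35]
    - [[0, 0, -1.6], [0, 0, 0], 35]
    - [[0, 0, -1.6], [0, 0, 0], 35]

```text
time_s: 15.7
eef_pos: [0.3975, 0.3713, 0.068]
eef_rot: [[-0.7, 0.714, 0.0], [0.714, 0.7, 0.0], [-0.0, 0.001, -1.0]]
contact_force: [-1.8, -1.2, 4.9]
gripper_width: 0.0424
finger_force: 30.0
```

```bash
python3 s.py
```

```text
t 15.7 p [397.5 371.3  68. ] yawy 0.776 zdir [ 0.  0. -1.] X -66.1 Y 2.2 F [-1.8 -1.2  4.9] Fx -2.1 w 0.042432979711757725 29.968570894561708 q [ 0.73  0.41  1.84 -0.    0.9  -0.05]
```

Seated on the tray floor (4.9 N upward). Releasing and lifting.

Request:
arm_command:
  series:
    - [[0, 0, 0], [0, 0, 0], 50]
    - [[0, 0, 0], [0, 0, 0], 60]
    - [[0, 0, 0], [0, 0, 0], 70]
    - [[0, 0, 0], [0, 0, 0], 70]
    - [[0, 0, 10], [0, 0, 0], 70]
    - [[0, 0, 30], [0, 0, 0], 70]
    - [[0, 0, 60], [0, 0, 0], 70]
    - [[0, 0, 100], [0, 0, 0], 70]
    - [[-30, -10, 120], [0, 0, 0], 70]
    - [[-70, -20, 120], [0, 0, 0], 70]

```text
time_s: 16.95
eef_pos: [0.3281, 0.3521, 0.1899]
eef_rot: [[-0.7, 0.715, 0.004], [0.715, 0.7, 0.004], [0.0, 0.006, -1.0]]
contact_force: [-0.2, -0.3, -0.7]
gripper_width: 0.0699
finger_force: 0.0
```

Request:
arm_command:
  series:
    - [[-20, 40, 20], [0, 0, 0], 70]
    - [[-40, 80, 30], [0, 0, 0], 70]
    - [[-60, 120, 30], [0, 0, 0], 70]
    - [[-80, 150, 30], [0, 0, 0], 70]
    - [[-80, 150, 30], [0, 0, 0], 70]

```text
time_s: 17.58
eef_pos: [0.2462, 0.5029, 0.2177]
eef_rot: [[-0.703, 0.712, 0.0], [0.712, 0.703, 0.001], [0.001, 0.001, -1.0]]
contact_force: [-0.5, -0.2, -0.7]
gripper_width: 0.0698
finger_force: 0.0
```

```bash
python3 s.py; python3 - <<'E'
from station import *
from h import *
p,d=camera('top');T=cloud(d,camera_model('top'))*1000
w=T.reshape(-1,3)
for c,z0,z1,r in [((361,404),100,115,26),((434,335),100,115,26),((398,370),100,115,26),((458,22),30,80,30),((510,-53),120,145,40),((534,590),50,75,48),((639,451),50,75,48)]:
    q=w[(w[:,2]>z0)&(w[:,2]<z1)&(np.hypot(w[:,0]-c[0],w[:,1]-c[1])<r)]
    print(c,len(q),np.round(np.median(q,0)) if len(q) else '')
rel=w[:,:2]-(399.5,370.2);X=rel@[.713,.701];Y=rel@[-.701,.713]
k=(w[:,2]>52)&(w[:,2]<66)&(X>40)&(X<90)&(abs(Y)<80);print('far lip X',np.percentile(X[k],[1,99]))
s=camera('side')[0]
cv2.imwrite('pics/f.png',np.hstack([cv2.resize(p[165:315,190:345],(400,387)),cv2.resize(s[130:270,170:340],(400,387))]))
E
```

```text
t 17.57 p [246.2 502.9 217.7] yawy 0.779 zdir [ 0.     0.001 -1.   ] X -81.8 Y 202.2 F [-0.5 -0.2 -0.7] Fx -0.5 w 0.06984930780112682 0.0 q [1.09 0.29 1.59 0.   1.25 0.32]
(361, 404) 293 [362. 403. 107.]
(434, 335) 281 [433. 335. 107.]
(398, 370) 283 [397. 368. 108.]
(458, 22) 77 [458.  22.  66.]
(510, -53) 377 [510. -54. 130.]
(534, 590) 847 [534. 591.  62.]
(639, 451) 799 [638. 450.  62.]
far lip X [59.04810375 66.86242406]
```

View pics/f.png

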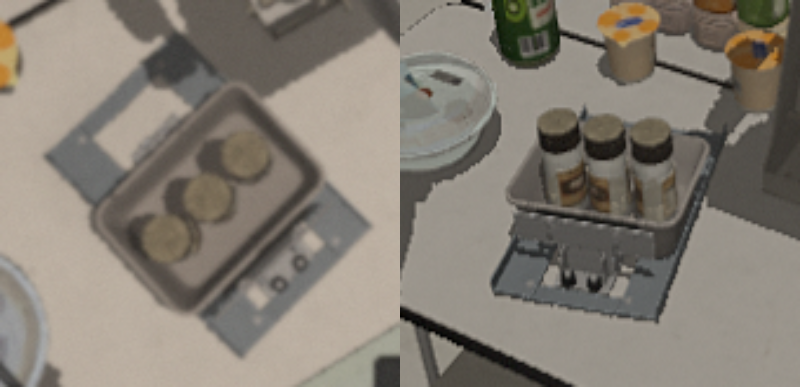

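All three jars stand upright in the tray, with the loose one midway between the others. The tray is still caught, and the other objects haven't moved.

```bash
python3 -c "
from station import *
print(hand_in())"
```

```text
the job is handed in; nothing more can be done
None
```

I drew the tray into the sprung stop until the catch sprang up behind it (peak pull about 15 N), then stood the loose jar midway between the other two; the stamp, can and cups are where they were, and the job was handed in at about 18 s.

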